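Change the channel on a live bench test box

TASK

The test box is switched on. Switch it off by bringing its red-balled lever fully over to the near side (the black stripe), then turn the channel selector the shorter way round until its white pointer points at the green mark, and only then put the lever fully back to the far side (the red stripe). Leave everything else on the bench where it is.

Things in the scene. Friction and masses are not known exactly. Their poses are not given: they have to be found in the camera images.
- test_box: grey flat box fixed to the table, 200 mm (its x) by 320 mm (its y), level panel 70 mm above the table. Origin: centre of its underside; x points to its far side (away from the robot, within 20 degrees), y to its left. Selector axis at box (0, +75 mm). Lever pivot, along box y, at box (0, -90 mm), 92 mm up. Stripes across the panel: red 72 mm beyond the lever (ON side, +x), black 72 mm before it (OFF side, -x).
- selector (a joint): the channel selector's angle in rad: 0 when its pointer points along box -x, growing anticlockwise from above (pointer direction from box +x = this + pi). Continuous: no end stops or clicks, keeps counting past a full turn, stays where it is left (friction about 0.05 N m). It starts pointing to the box's far side, within 25 degrees.
- selector_grip (a point): on the selector's upright axis, at the top of its grip bar, 40 mm above the panel. The selector is a grey disc 84 mm across, its top 11 mm above the panel; across it stands a grip bar 70 mm long, 15 mm thick, up to 40 mm above the panel, lying along the pointer's direction. One half of the bar's top has the white pointer line, with a white tip at the disc's edge.
- selector_spot (a point): the spot on the panel that the pointer points at: on the circle of marks, 60 mm from the selector's axis in the pointer's direction, turning with the selector.
- mark_green: the green mark, a round dome 16 mm across, 4.5 mm high, on the panel, 60 mm from the selector's axis. Six marks (green, yellow, blue, red, white, orange) stand round the selector, 60, 90 or 120 degrees to either side of the box's far direction; which colour is where differs every time. Origin: centre of its underside.
- lever (a joint): the lever's angle in rad: 0 = fully OFF, leaning 0.5 rad from upright to box -x; 1.0 = fully ON, leaning 0.5 rad to box +x; end stops at both. It stays where it is left and needs about 1 N at the ball to move.
- lever_tip (a point): the centre of the lever's red ball, 26 mm across, 80 mm from the pivot, on a steel rod 10 mm thick. The pivot sits on a black block 70 mm (box x) by 50 mm, 25 mm high.
- plug: a small loose black connector plug, 44 x 24 x 16 mm, lying on the test box's panel near the middle of its far edge (about 70 mm beyond the panel's centre). Bystander. Origin: centre of its underside.
- screwdriver: a green-handled screwdriver, 200 mm long, 26 mm thick, lying on the table to the left (+y) of the test box. Bystander. Origin: at table height under its middle.
- tape_roll: a blue roll of tape, 72 mm across, 19 mm high, flat on the table to the right (-y) of the test box. Bystander. Origin: centre of its underside.

How it is judged:
By the outcome, as a careful person would: the job done as asked, in the order asked, and still so for the second after the job is handed in, with the robot touching nothing.
It also fails if it takes over 70 s, if anything falls off the work surface, if the arm or the gripper's body presses on something with over 40 N, if the wrist force passes 120 N, or if a joint passes its speed limit or range.

ROBOT

A 6-joint arm with a two-finger parallel gripper is mounted at the origin on the work surface. World frame = base frame: x ahead of the robot, y to its left, z up, the work surface at z = 0. Lengths are in mm, angles in rad, forces in N, time in s.
With the tool pointing down it reaches from about 350 to 775 mm from the base axis. Payload 7.3 kg.
Tool frame: the origin (TCP) lies between the finger pads; the fingertips stand 25 mm ahead of it and the grasp point (between the pads) lies 6 mm ahead of it; z points along the fingers, y is the direction in which the jaws open and shut (so a half turn about z gives the same grasp; the last joint's range is limited). The gripper opens to 92 mm and grips with 3 to 60 N. Pads are 19 mm wide; open, the fingers measure 130 mm over their backs; the gripper's body (75 mm by 190 mm) begins 47 mm behind the grasp point.
Start: joints at [-1.442, 0.342, 1.524, -0, 1.275, -0.146], TCP at [142.483, -505.313, 251.741] pointing down, gripper open.
Joint ranges: [-2.53, 2.53], [-0.77, 2.02], [0.04, 2.7], [-1, 4.14], [0.28, 2.66], [-3.11, 3.11]. Speed limits (rad/s): [2.57, 2.57, 3.14, 3.14, 3.14, 3.14].

INTERFACE

Orientations are given as [roll, pitch, yaw] about the fixed x, y, z axes, in that order (R = Rz(yaw) Ry(pitch) Rx(roll)).
In Python, from plant import get_obs, capture, calibration, close_job gives the robot as it stands. The module is installed in compiled form; this text tells all that it offers.
- The arm moves only by the shell command python3 -m jog 'ROWS'. ROWS is JSON, one flat list of numbers, 5 for each row, row after row: the closure, from 0 (fully open) to 1 (shut), then the shift along the tool's x, y, z in mm, then the turn about the tool's z in degrees. In form: [fingers, tx, ty, tz, yaw, fingers, tx, ty, tz, yaw, ...]. A call has 1 to 5 rows; each row shifts and turns the pose as measured when the row begins, along the tool's axes as they then stand; what a row does not reach is not made up. A row lasts 1/10 s, in which the tool goes at most 50 mm and 8.59 degrees, less where a joint would pass 70% of its speed; a pose out of reach is approached as far as the arm can. A call is refused whole if a number of a shift passes 50 or a number of a turn 8.59, either way. A call with a gripper value outside its range is refused whole. The fingers move at their own pace and stop on an object; the grip force is fixed at half the most. Time passes only in rows, so rows that do not move let the fingers close. It gives the time, the measured TCP pose, the force and the opening at its end, in the units of the state.
- get_obs(): the state, without advancing time (a new reading comes with each control period).
- capture(name): name is "side" or "top" or "wrist"; returns (picture, depth): 384x512x3 uint8, red, green, blue; 384x512 float32, mm along the optical axis (not along the pixel's ray), 0 where there is no reading.
- calibration(name): a dict with "fovy" (degrees; the focal length in pixels is half the picture's height over the tangent of half this angle, whatever the lens; pixels are square), "cx", "cy" (the principal point, pixels), "R" (3x3) and "t" (3): a world point X has camera coordinates R X + t. Camera axes: x right, y down, z forward; pixel columns grow to the right and rows downward; lengths in mm; the calibration is good to about 2 mm. A picture is of the moment at which its call begins: read the wrist's pose just before it. calibration takes no time and is no camera call; for the wrist camera it gives the pose at the moment of the call.
- close_job(): hands the job in, once; it reports no verdict.
The state is a dict: "time": time; "joint_positions": joint angles; "dq": joint speeds; "tau": joint torques, N m; "tool_pos": TCP position; "tcp_rot": TCP orientation; "contact_force": force on the tool from outside, world axes, zero at the start; "moment": the same for the moment, N m; "grip_width": finger opening in mm.
Only numpy, scipy, OpenCV 4.12 (cv2) and the standard library are available. Lean on these libraries where they do the work, as an engineer would, in place of code of your own. Each camera call takes 0.05 s, during which the arm holds its last target.

## Working session

There is one attempt and no reset: what is moved stays moved. The work goes in short steps, Python scripts to look and compute and a shell command to move; the robot and the scene stay as the last step left them, time stands still between calls to the robot, and variables do not carry over. Pictures are saved under pics/ and viewed, and the job is handed in when it is done.

```bash
mkdir -p pics; ls; python3 - <<'E'
from plant import *
import cv2,numpy as np
o=get_obs();print(o)
for n in("side","top"):
    p,d=capture(n);cv2.imwrite(f"pics/{n}0.png",p[:,:,::-1]);np.savez(f"{n}0.npz",p=p,d=d)
    c=calibration(n);print(n,c)
E
```

```text
pics
{'time': 0.0, 'joint_positions': array([-1.44200653e+00,  3.42741321e-01,  1.52503900e+00, -3.69866523e-05,
        1.27542661e+00, -1.46010561e-01]), 'dq': array([ 0.00026366, -0.00139857,  0.00016648, -0.00050699,  0.00077625,
       -0.00014118]), 'tau': array([ 2.49384168e-03, -4.31240773e+01, -2.44221818e+01,  7.18382397e-02,
        5.60151483e-02, -1.67028834e-04]), 'tool_pos': array([ 142.41687096, -504.91087445,  251.02762639]), 'tcp_rot': array([-3.13999041e+00, -1.99873595e-04,  2.74810994e-01]), 'contact_force': array([ 0.71137696,  0.37715103, -0.54222804]), 'moment': array([ 0.0099811 ,  0.00129047, -0.03704345]), 'grip_width': 91.77090742220913}
side {'fovy': 43.93975542871702, 'cx': 256.7571996139982, 'cy': 197.82932100043058, 'R': array([[-0.96402425, -0.26516418,  0.01857987],
       [-0.17792451,  0.59176748, -0.78622778],
       [ 0.19748448, -0.76124846, -0.6176574 ]]), 't': array([ 573.21237509,  161.83836443, 1242.15524971])}
top {'fovy': 50.89164597697746, 'cx': 255.8722352105669, 'cy': 190.88849935523737, 'R': array([[ 0.01946657, -0.99968221, -0.01601685],
       [-0.98755667, -0.01672507, -0.15637167],
       [ 0.15605409,  0.01886156, -0.98756841]]), 't': array([ 45.58291967, 603.48668138, 861.61753714])}
```

View pics/top0.png

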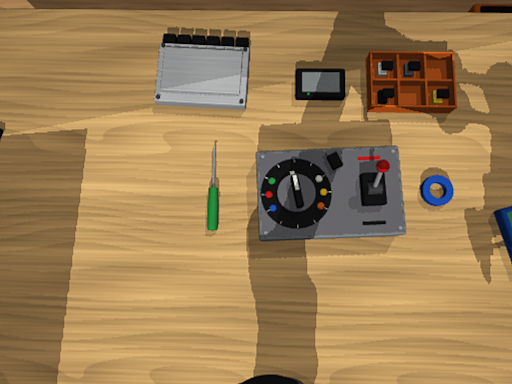

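View pics/side0.png

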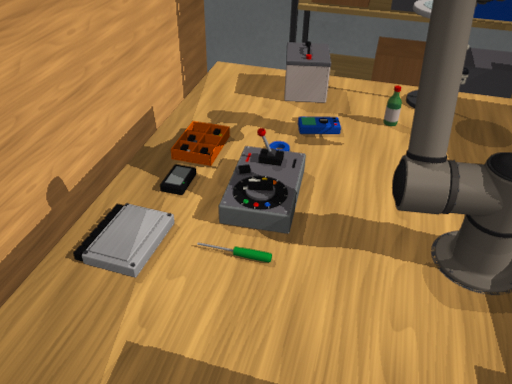

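```bash
cat > h.py <<'E'
import numpy as np,cv2
from plant import *
def ray(c,u,v,z,H=384):
    f=H/2/np.tan(np.radians(c['fovy'])/2)
    R=np.array(c['R']);t=np.array(c['t'])
    d=R.T@np.array([(u-c['cx'])/f,(v-c['cy'])/f,1]);o=-R.T@t
    return o+d*(z-o[2])/d[2]
def proj(c,X,H=384):
    f=H/2/np.tan(np.radians(c['fovy'])/2)
    x=np.array(c['R'])@np.array(X)+c['t'];return x[0]/x[2]*f+c['cx'],x[1]/x[2]*f+c['cy']
def blobs(p,lo,hi,roi,mina=5):
    h=cv2.cvtColor(p,cv2.COLOR_RGB2HSV);m=cv2.inRange(h,lo,hi)
    k=np.zeros_like(m);k[roi[1]:roi[3],roi[0]:roi[2]]=1;m*=k
    n,l,s,c=cv2.connectedComponentsWithStats(m)
    return [(tuple(c[i].round(1)),int(s[i,4]),tuple(s[i,:4])) for i in range(1,n) if s[i,4]>=mina]
E
python3 - <<'E'
from h import *
p=np.load('top0.npz')['p'];d=np.load('top0.npz')['d']
c=calibration('top')
cr=p[138:248,248:460];cv2.imwrite('pics/crop0.png',cv2.resize(cr,None,fx=3.7,fy=3.7,interpolation=cv2.INTER_CUBIC)[:,:,::-1])
roi=(255,140,410,245)
print('green',blobs(p,(45,100,60),(80,255,255),roi,4))
print('red',blobs(p,(0,150,80),(6,255,255),roi,4),blobs(p,(172,150,80),(180,255,255),roi,4))
print('blue',blobs(p,(100,120,80),(130,255,255),roi,4))
print('yel',blobs(p,(20,120,80),(35,255,255),roi,4))
print('or',blobs(p,(7,150,80),(18,255,255),roi,4))
print('white',blobs(p,(0,0,150),(180,40,255),roi,4))
E
```

```text
green [((np.float64(271.6), np.float64(180.4)), 42, (np.int32(268), np.int32(177), np.int32(8), np.int32(8)))]
red [((np.float64(368.4), np.float64(157.6)), 73, (np.int32(357), np.int32(156), np.int32(23), np.int32(4))), ((np.float64(382.7), np.float64(165.9)), 121, (np.int32(377), np.int32(160), np.int32(12), np.int32(13))), ((np.float64(268.4), np.float64(194.0)), 43, (np.int32(265), np.int32(191), np.int32(8), np.int32(7)))] [((np.float64(366.5), np.float64(156.0)), 4, (np.int32(365), np.int32(156), np.int32(4), np.int32(1)))]
blue [((np.float64(272.6), np.float64(207.6)), 43, (np.int32(269), np.int32(204), np.int32(8), np.int32(8)))]
yel [((np.float64(323.0), np.float64(191.3)), 42, (np.int32(320), np.int32(188), np.int32(7), np.int32(8)))]
or [((np.float64(320.4), np.float64(205.0)), 43, (np.int32(317), np.int32(202), np.int32(8), np.int32(7)))]
white [((np.float64(392.5), np.float64(150.5)), 4, (np.int32(392), np.int32(150), np.int32(2), np.int32(2))), ((np.float64(292.0), np.float64(172.5)), 6, (np.int32(291), np.int32(172), np.int32(3), np.int32(2))), ((np.float64(295.2), np.float64(181.0)), 46, (np.int32(293), np.int32(175), np.int32(6), np.int32(14))), ((np.float64(318.7), np.float64(177.7)), 17, (np.int32(317), np.int32(176), np.int32(5), np.int32(4))), ((np.float64(400.5), np.float64(227.5)), 4, (np.int32(400), np.int32(227), np.int32(2), np.int32(2)))]
```

View pics/crop0.png

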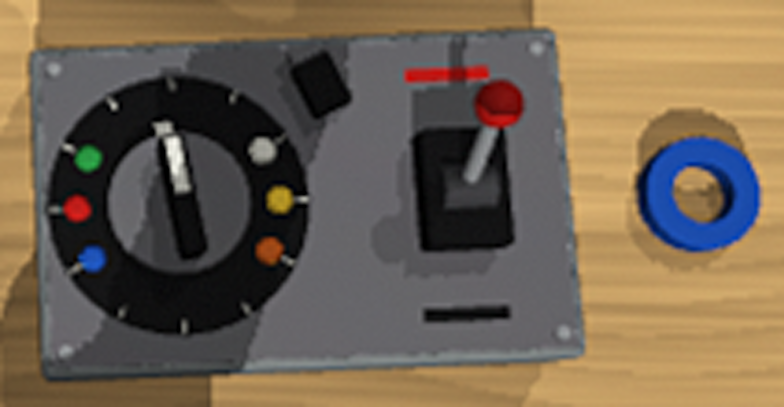

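```bash
python3 - <<'E'
from h import *
c=calibration('top')
M=dict(green=(271.6,180.4),red=(268.4,194),blue=(272.6,207.6),white=(318.7,177.7),yellow=(323,191.3),orange=(320.4,205))
ang=dict(green=60,red=90,blue=120,white=-60,yellow=-90,orange=-120)
W={k:ray(c,*v,72.5) for k,v in M.items()}
C=np.mean(list(W.values()),0);print('sel',C)
e=[]
for k,w in W.items():
    r=(w-C)[:2];e.append(np.degrees(np.arctan2(r[1],r[0]))-ang[k]);print(k,w.round(1),np.hypot(*r).round(1),round(e[-1],1))
yaw=np.mean(e);print('yaw',yaw)
y=np.radians(yaw);R=np.array([[np.cos(y),-np.sin(y)],[np.sin(y),np.cos(y)]])
B=C[:2]-R@[0,75]
print('box',B)
tip=ray(c,292,172.5,81);r=(tip-C)[:2];print('tip',tip,np.hypot(*r),'ang rel box',np.degrees(np.arctan2(r[1],r[0]))-yaw)
for (u,v) in [(295.2,181),(293.5,176),(297,188)]:
  t=ray(c,u,v,110);r=(t-C)[:2];print('line',t,np.hypot(*r),np.degrees(np.arctan2(r[1],r[0]))-yaw)
P=B+R@[0,-90];print('pivot',P)
for a in(0,.5,1):
  q=a-.5;T=np.r_[P+R@[80*np.sin(q),0],92+80*np.cos(q)];print('ball',a,T,proj(c,T))
print('redstripe',proj(c,np.r_[P+R@[72,0],70]),'blk',proj(c,np.r_[P+R@[-72,0],70]))
print('plug',ray(c,248+320/3.7,138+84/3.7,86),'rel',R.T@(ray(c,248+320/3.7,138+84/3.7,86)[:2]-B))
print(proj(c,np.r_[B+R@[100,160],70]),proj(c,np.r_[B+R@[-100,-160],70]))
cs=calibration('side');ps=np.load('side0.npz')['p']
print('side ball exp',proj(cs,np.r_[P+R@[80*np.sin(.5),0],92+80*np.cos(.5)]),blobs(ps,(0,150,80),(6,255,255),(240,110,290,160)))
E
```

```text
sel [596.30847109 -31.23347235  72.5       ]
green [622.6  22.   72.5] 59.3 3.7
red [592.2  28.5  72.5] 59.9 3.9
blue [562.5  19.   72.5] 60.5 4.0
white [630.3 -81.4  72.5] 60.6 4.1
yellow [600.2 -90.6  72.5] 59.5 3.8
orange [570.  -84.8  72.5] 59.7 3.8
yaw 3.888967101746271
box [ 601.39520921 -106.06077415]
tip [639.29224836 -22.15174749  81.        ] 43.93270802647453 ang rel box 8.041178295917344
line [615.18335067 -26.90669763 110.        ] 19.36445348462614 9.022137419364592
line [625.83265745 -23.28497922 110.        ] 30.575416973258065 11.178930668166018
line [600.32651153 -30.738326   110.        ] 4.048434130673368 3.1362195008296174
pivot [ 607.49929495 -195.85353632]
ball 0 [ 569.23356752 -198.45482929  162.20660495] (np.float64(385.39438921690964), np.float64(200.78561552436284))
ball 0.5 [ 607.49929495 -195.85353632  172.        ] (np.float64(384.96116534015266), np.float64(180.54182890915746))
ball 1 [ 645.76502239 -193.25224334  162.20660495] (np.float64(381.56610063284614), np.float64(162.40158730359994))
redstripe (np.float64(367.9662520430311), np.float64(157.00463212426516)) blk (np.float64(374.09376075445687), np.float64(221.83526886547224))
plug [ 665.94674568 -114.0105917    86.        ] rel [ 63.86371549 -12.30960211]
(np.float64(254.78250472070195), np.float64(150.51121502880542)) (np.float64(407.92652733311695), np.float64(233.2246991108467))
side ball exp (np.float64(258.4157407471028), np.float64(132.33185348520973)) [((np.float64(261.3), np.float64(131.9)), 47, (np.int32(258), np.int32(129), np.int32(8), np.int32(7))), ((np.float64(248.3), np.float64(156.1)), 19, (np.int32(246), np.int32(153), np.int32(5), np.int32(7)))]
```

```bash
python3 - <<'E'
from h import *
c=calibration('side');d=np.load('side0.npz')['d'];f=192/np.tan(np.radians(c['fovy'])/2)
def pt(u,v):
    z=d[v,u];return (np.array(c['R']).T@(np.array([(u-c['cx'])/f*z,(v-c['cy'])/f*z,z])-c['t'])).round(0)
for n,uv in dict(bottletop=(397,88),bottle=(393,118),meter=(320,125),greybox=(308,57),greyfront=(306,85),lev2=(308,44),ball=(261,132),tape=(279,146)).items():print(n,pt(*uv))
E
```

```text
bottletop [ 258. -668.  147.]
bottle [ 250. -651.   36.]
meter [ 502. -522.   34.]
greybox [ 605. -769.  181.]
greyfront [ 601. -754.   72.]
lev2 [ 622. -851.  201.]
ball [ 635. -183.  171.]
tape [ 620. -382.    6.]
```

```bash
cat > go.py <<'E'
import sys
from h import *
from scipy.spatial.transform import Rotation as Ro
o=get_obs();t=[float(a) for a in sys.argv[1:4]]
R=Ro.from_euler('xyz',o['tcp_rot']);d=R.inv().apply(np.array(t)-o['tool_pos'])
print('t',round(o['time'],2),'pos',o['tool_pos'].round(1),'rpy',np.degrees(o['tcp_rot']).round(2),'F',o['contact_force'].round(1),'w',round(o['grip_width'],1))
print('tool shift',d.round(1),np.linalg.norm(d).round(1), 'turn',round(np.degrees(o['tcp_rot'][2])-float(sys.argv[4]),2) if len(sys.argv)>4 else '')
E
python3 go.py 684 -194 251 3.9
```

```text
t 0.1 pos [ 142.4 -505.   251.1] rpy [-1.7992e+02 -1.0000e-02  1.5750e+01] F [-0.4  0.7 -0.3] w 92.1
tool shift [ 6.056e+02 -1.523e+02  4.000e-01] 624.5 turn 11.85
```

```bash
python3 -m jog '[1,45,-11.3,0,0,1,45,-11.3,0,0,1,45,-11.3,0,0,1,45,-11.3,0,0,1,45,-11.3,0,0]'; python3 -m jog '[1,45,-11.3,0,0,1,45,-11.3,0,0,1,45,-11.3,0,0,1,45,-11.3,0,0,1,45,-11.3,0,0]'; python3 go.py 684 -194 251 3.9
```

```text
time: 0.6
tool_pos: [345.0, -389.3, 248.8]
tcp_rot: [-3.137, 0.002, 0.263]
contact_force: [0.5, -0.3, -0.3]
grip_width: 56.4
time: 1.1
tool_pos: [554.6, -269.4, 246.8]
tcp_rot: [-3.135, 0.004, 0.263]
contact_force: [-0.2, -0.1, -0.2]
grip_width: 16.3
t 1.1 pos [ 554.6 -269.4  246.8] rpy [-179.62    0.24   15.05] F [-0.2 -0.1 -0.2] w 16.3
tool shift [144.5 -39.2  -4.5] 149.8 turn 11.15
```

```bash
python3 -m jog '[1,40,-11,-1,0,1,40,-11,-1,0,1,40,-11,-1,0,1,20,-6,0,5.6,1,0,0,0,5.6]';  python3 -m jog '[1,0,0,0,0,1,0,0,0,0]'; python3 go.py 684 -194 251 3.9
```

```text
time: 1.6
tool_pos: [687.9, -185.4, 244.5]
tcp_rot: [-3.132, 0.01, 0.069]
contact_force: [-0.5, 0.1, -0.6]
grip_width: 0.5
time: 1.8
tool_pos: [688.1, -184.3, 242.5]
tcp_rot: [-3.131, 0.012, 0.072]
contact_force: [-0.0, -0.2, 1.0]
grip_width: 0.3
t 1.8 pos [ 688.1 -184.3  242.5] rpy [-179.38    0.71    4.14] F [-0.  -0.2  1. ] w 0.3
tool shift [-4.8  9.3 -8.6] 13.5 turn 0.24
```

```bash
python3 -m jog '[1,0,9,33,0,1,0,0,33,0]'; python3 -m jog '[1,-10,0,-1,0]'; python3 - <<'E'
from h import *
for n in('top','side'):
    p,d=capture(n);cv2.imwrite(f"pics/{n}1.png",cv2.resize(p[100:300,180:460] if n=='top' else p[90:250,190:350],None,fx=2.6,fy=2.6)[:,:,::-1])
E
python3 go.py 684 -194 175 3.9
```

```text
time: 2.0
tool_pos: [689.6, -194.5, 180.9]
tcp_rot: [-3.136, 0.003, 0.076]
contact_force: [-1.0, -0.5, -1.1]
grip_width: 0.8
time: 2.1
tool_pos: [677.4, -195.0, 176.3]
tcp_rot: [-3.132, 0.01, 0.078]
contact_force: [-1.3, 0.8, -0.3]
grip_width: 0.3
t 2.2 pos [ 678.  -196.2  181.1] rpy [-179.61    0.29    4.38] F [0.2 0.5 0.3] w 0.4
tool shift [ 6.2 -1.7  6.1] 8.8 turn 0.48
```

View pics/side1.png

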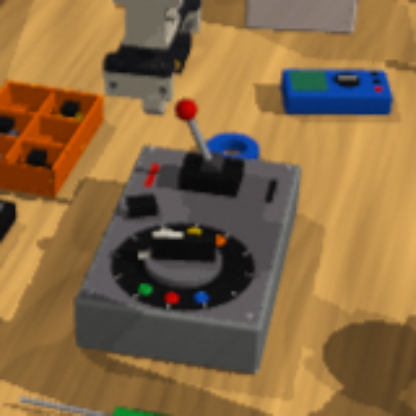

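View pics/top1.png

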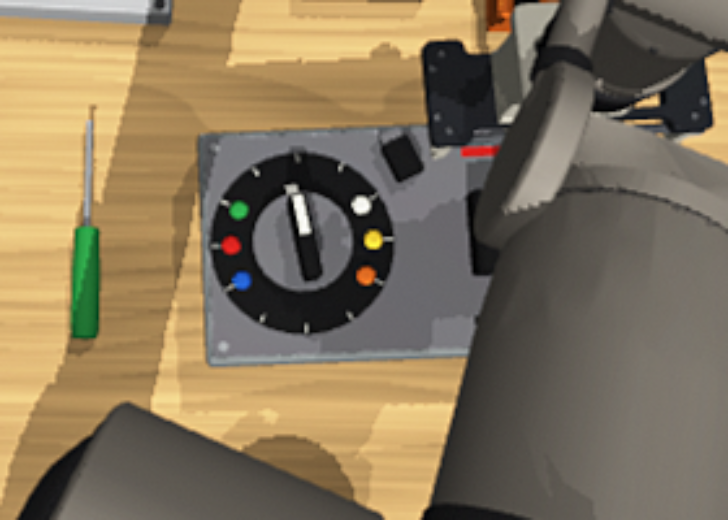

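```bash
python3 -m jog '[1,-5,0,6,0,1,-16,0,-1,0,1,-16,0,-2,0,1,-16,0,-2,0]'; python3 go.py 592 -196.5 174 3.9
```

```text
time: 2.6
tool_pos: [627.2, -202.3, 184.8]
tcp_rot: [-3.139, -0.006, 0.08]
contact_force: [2.4, 0.4, -0.7]
grip_width: 0.6
t 2.6 pos [ 627.2 -202.3  184.8] rpy [-179.84   -0.33    4.6 ] F [ 2.4  0.4 -0.7] w 0.6
tool shift [-34.7  -8.6  10.6] 37.2 turn 0.7
```

```bash
python3 -m jog '[1,-12,-5,8,0.5,1,-12,-2,5,0]'; python3 go.py 592 -196.5 174 3.9;python3 -m jog '[1,-8,0,0,0]'; python3 go.py 592 -196.5 174 3.9
```

```text
time: 2.8
tool_pos: [603.6, -198.9, 176.0]
tcp_rot: [3.14, -0.014, 0.072]
contact_force: [0.5, -0.6, 0.9]
grip_width: 0.4
t 2.8 pos [ 603.6 -198.9  176. ] rpy [179.92  -0.82   4.13] F [ 0.5 -0.6  0.9] w 0.4
tool shift [-11.4  -3.2   1.8] 12.0 turn 0.23
time: 2.9
tool_pos: [595.4, -199.8, 176.8]
tcp_rot: [3.139, -0.016, 0.073]
contact_force: [0.5, 0.3, 0.1]
grip_width: 0.4
t 2.9 pos [ 595.4 -199.8  176.8] rpy [179.88  -0.9    4.17] F [0.5 0.3 0.1] w 0.4
tool shift [-3.2 -3.5  2.7] 5.5 turn 0.27
```

```bash
python3 -m jog '[1,-5,0,1,0]';python3 -m jog '[1,-4,0,1,0]';python3 -m jog '[1,-4,0,1,0]'
```

```text
time: 3.0
tool_pos: [590.9, -200.6, 177.1]
tcp_rot: [3.138, -0.019, 0.073]
contact_force: [12.4, 2.8, -0.0]
grip_width: -0.0
time: 3.1
tool_pos: [590.4, -200.7, 177.4]
tcp_rot: [3.137, -0.029, 0.073]
contact_force: [20.4, 5.4, -8.7]
grip_width: 0.4
time: 3.2
tool_pos: [590.4, -200.7, 177.5]
tcp_rot: [3.136, -0.04, 0.073]
contact_force: [15.3, 3.9, -6.4]
grip_width: -0.0
```

```bash
python3 -m jog '[1,12,0,0,0,1,5,0,-30,0,0.5,0,0,-30,0]'; python3 go.py 596.3 -31.2 200 13
```

```text
time: 3.5
tool_pos: [605.2, -198.9, 236.6]
tcp_rot: [3.14, -0.035, 0.074]
contact_force: [-0.3, -1.8, 0.2]
grip_width: 5.1
t 3.5 pos [ 605.2 -198.9  236.6] rpy [179.89  -2.03   4.24] F [-0.3 -1.8  0.2] w 5.1
tool shift [   2.2 -168.    36.4] 171.9 turn -8.76
```

```bash
python3 -m jog '[0.5,0,-42,0,0,0.5,0,-42,0,0,0.5,0,-42,5,0,0.5,0,-42,5,0,0.5,0,0,0,-8]'; python3 - <<'E'
from h import *
for n in('top','side','wrist'):
    p,d=capture(n);np.savez(n+'2.npz',p=p);cv2.imwrite(f"pics/{n}2.png",p[:,:,::-1] if n!='side' else cv2.resize(p[90:250,190:350],None,fx=3,fy=3)[:,:,::-1])
E
python3 go.py 596.3 -31.2 200 13
```

```text
time: 4.0
tool_pos: [596.9, -29.9, 233.9]
tcp_rot: [3.126, -0.049, 0.212]
contact_force: [-0.2, 0.5, 0.7]
grip_width: 43.1
t 4.15 pos [597.7 -34.5 234.2] rpy [178.99  -2.83  11.74] F [-0.1 -0.  -0.6] w 45.5
tool shift [-2.4 -4.1 34.1] 34.4 turn -1.26
```

View pics/side2.png

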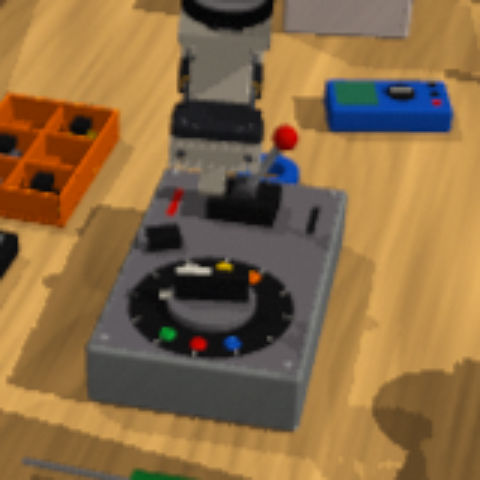

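View pics/top2.png

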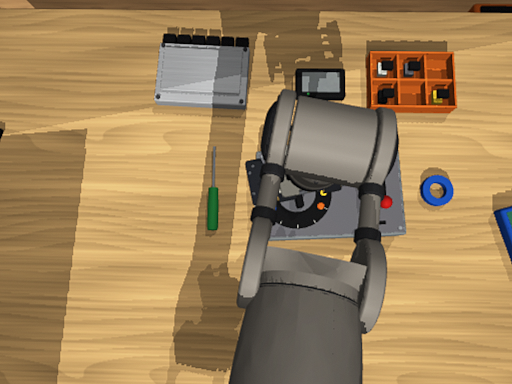

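View pics/wrist2.png

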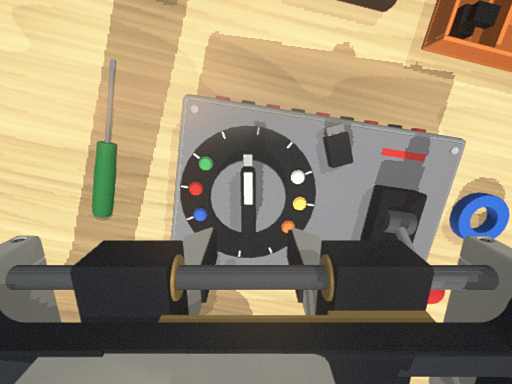

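```bash
cat > meas.py <<'E'
from h import *
import sys
def m(p,c):
    roi=(150,90,340,260)
    def one(lo,hi): 
        b=blobs(p,lo,hi,roi,15);return max(b,key=lambda x:x[1])[0] if b else None
    px=dict(green=one((45,100,60),(80,255,255)),red=one((0,150,80),(6,255,255)),blue=one((100,120,80),(130,255,255)),yellow=one((20,120,80),(35,255,255)),orange=one((7,150,80),(18,255,255)))
    print({k:v and tuple(map(float,v)) for k,v in px.items()})
    W={k:ray(c,*v,72.5)[:2] for k,v in px.items() if v}
    print({k:v.round(1) for k,v in W.items()})
    print('white',[(tuple(map(float,b[0])),b[1]) for b in blobs(p,(0,0,150),(180,45,255),roi,8)])
    return W
if __name__=='__main__':
    c=calibration('wrist');p=np.load('wrist2.npz')['p'];W=m(p,c)
    C=(W['red']+W['yellow'])/2
    C=(C+(W['green']+W['orange'])/2)/2
    a=lambda q:np.degrees(np.arctan2(*(q-C)[::-1]))
    print('C',C,'green',a(W['green']),'tip',a(ray(c,247.5,160,81)[:2]),'line end',a(ray(c,248,172,110)[:2]))
    cv2.imwrite('pics/wc2.png',cv2.resize(p[120:270,170:330],None,fx=4,fy=4)[:,:,::-1])
E
python3 meas.py
```

```text
{'green': (205.3, 163.0), 'red': (195.4, 188.1), 'blue': (199.6, 214.3), 'yellow': (299.3, 203.0), 'orange': (286.9, 225.8)}
{'green': array([624.7,  20.3]), 'red': array([594.6,  26.6]), 'blue': array([564.9,  17.1]), 'yellow': array([600.8, -92.9]), 'orange': array([571. , -85.4])}
white [((257.8, 154.2), 7084), ((333.2, 129.8), 99), ((257.6, 130.8), 12), ((289.3, 144.7), 15), ((226.1, 189.3), 1020), ((270.2, 199.0), 1150), ((298.4, 176.4), 169), ((248.0, 187.9), 294), ((184.0, 186.2), 14), ((259.8, 255.9), 308), ((239.0, 253.5), 12)]
C [597.77607571 -32.86720031] green 63.09962958920443 tip 11.69550622285666 line end 11.059756221145538
```

View pics/wc2.png

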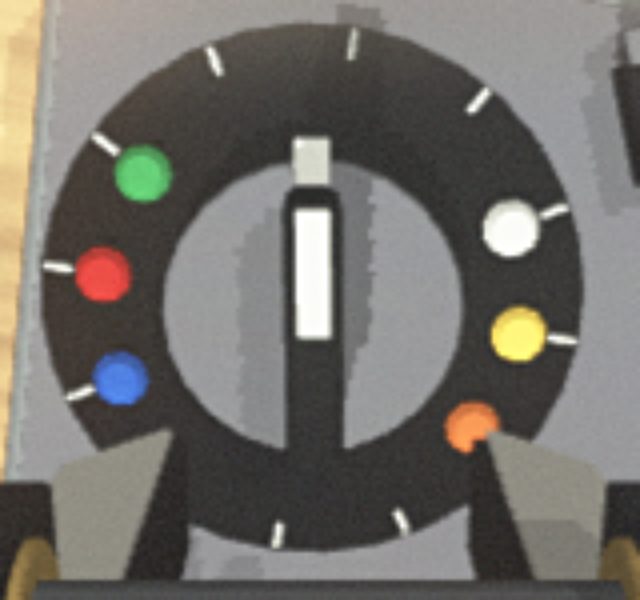

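```bash
python3 -m jog '[0.5,-3,-3,40,0,0.5,0,0,40,0]'; python3 go.py 597 -32 113 11.5
```

```text
time: 4.35
tool_pos: [603.1, -35.6, 159.4]
tcp_rot: [3.118, -0.064, 0.196]
contact_force: [0.9, -0.2, 0.3]
grip_width: 46.0
t 4.35 pos [603.1 -35.6 159.4] rpy [178.64  -3.66  11.24] F [ 0.9 -0.2  0.3] w 46.0
tool shift [-8.2 -5.8 45.9] 47.0 turn -0.26
```

```bash
python3 -m jog '[0.5,-5,-5,22,0,0.5,-3,-2,18,0]'; python3 go.py 597 -32 113 11.5
```

```text
time: 4.55
tool_pos: [596.1, -33.6, 115.2]
tcp_rot: [3.119, -0.062, 0.185]
contact_force: [1.1, -0.9, 0.3]
grip_width: 45.5
t 4.55 pos [596.1 -33.6 115.2] rpy [178.69  -3.54  10.62] F [ 1.1 -0.9  0.3] w 45.5
tool shift [ 1.  -1.4  2.2] 2.8 turn -0.88
```

Good; close on the bar and watch.

```bash
python3 -m jog '[0.6,0,-1,0,0,0.7,0,0,-0.5,0,1,0,0,-1,0,1,0,0,-1,0,1,0,0,-1,0]'; python3 go.py 597 -32 113 11.5
```

```text
time: 5.05
tool_pos: [595.0, -32.2, 117.2]
tcp_rot: [3.127, -0.058, 0.172]
contact_force: [5.6, 4.6, -21.1]
grip_width: 14.8
t 5.05 pos [595.  -32.2 117.2] rpy [179.17  -3.34   9.86] F [  5.6   4.6 -21.1] w 14.8
tool shift [1.8 0.1 4.3] 4.7 turn -1.64
```

```bash
python3 -m jog '[1,0,0,0.3,-8,1,0,0,0.3,-8,1,0,0,0.3,-8]'; python3 go.py 597 -32 113 63.6;  python3 -m jog '[1,0,0,0,-8,1,0,0,0,-8]'; python3 go.py 597 -32 113 63.6
```

```text
time: 5.35
tool_pos: [595.1, -32.2, 117.1]
tcp_rot: [3.105, -0.047, 0.602]
contact_force: [1.5, -0.5, -4.9]
grip_width: 14.7
t 5.35 pos [595.1 -32.2 117.1] rpy [177.89  -2.69  34.52] F [ 1.5 -0.5 -4.9] w 14.7
tool shift [1.5 0.8 4.2] 4.5 turn -29.08
time: 5.55
tool_pos: [595.2, -32.3, 117.2]
tcp_rot: [3.094, -0.035, 0.891]
contact_force: [1.1, -0.5, -8.1]
grip_width: 15.1
t 5.55 pos [595.2 -32.3 117.2] rpy [177.25  -2.02  51.05] F [ 1.1 -0.5 -8.1] w 15.1
tool shift [1.2 1.1 4.3] 4.6 turn -12.55
```

```bash
python3 -m jog '[1,0,0,0,-6,1,0,0,0,-6,1,0,0,0,0]'; python3 go.py 597 -32 113 63.6; python3 - <<'E'
from h import *
from meas import m
c=calibration('wrist');p,d=capture('wrist');np.savez('wrist3.npz',p=p);cv2.imwrite('pics/wrist3.png',p[:,:,::-1])
E
```

```text
time: 5.85
tool_pos: [595.2, -32.4, 117.2]
tcp_rot: [3.089, -0.025, 1.108]
contact_force: [2.3, -1.5, -6.4]
grip_width: 15.0
t 5.85 pos [595.2 -32.4 117.2] rpy [176.96  -1.44  63.49] F [ 2.3 -1.5 -6.4] w 15.0
tool shift [1.  1.2 4.3] 4.6 turn -0.11
```

View pics/wrist3.png

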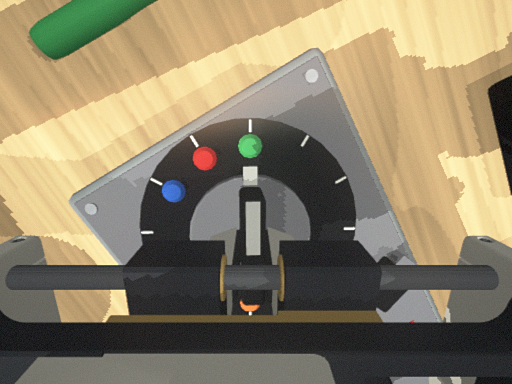

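```bash
python3 -m jog '[0.5,0,0,0,0,0.5,0,0,0,0,0.5,0,0,0,0]'; python3 -m jog '[0.5,0,0,-40,0,0.5,0,0,-45,0,0.5,0,0,-40,0]'; python3 -m jog '[0.5,0,0,0,0]'; python3 go.py 597 -32 230 63.6; python3 - <<'E'
from h import *
c=calibration('wrist');p,d=capture('wrist');np.savez('wrist4.npz',p=p);cv2.imwrite('pics/wrist4.png',p[:,:,::-1])
import pickle;pickle.dump(c,open('c4.pkl','wb'))
E
```

```text
time: 6.2
tool_pos: [596.8, -32.9, 119.9]
tcp_rot: [3.084, -0.026, 1.1]
contact_force: [-0.2, 0.2, -0.8]
grip_width: 34.2
time: 6.5
tool_pos: [586.4, -32.3, 243.5]
tcp_rot: [3.094, -0.023, 1.097]
contact_force: [0.8, 0.7, 0.5]
grip_width: 45.7
time: 6.6
tool_pos: [588.8, -32.7, 250.5]
tcp_rot: [3.082, -0.026, 1.096]
contact_force: [-0.2, -0.2, -0.3]
grip_width: 46.1
t 6.6 pos [588.8 -32.7 250.5] rpy [176.58  -1.52  62.82] F [-0.2 -0.2 -0.3] w 46.1
tool shift [ 3.8  5.8 21. ] 22.1 turn -0.78
```

View pics/wrist4.png

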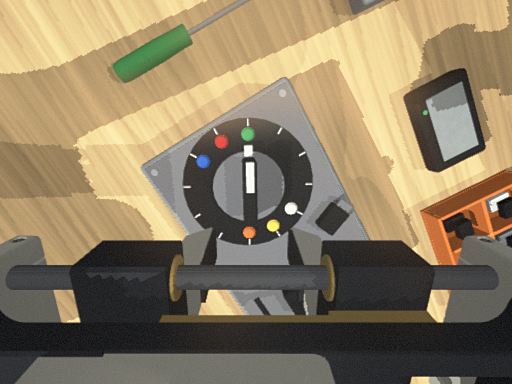

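```bash
python3 - <<'E'
from h import *
import pickle
c=pickle.load(open('c4.pkl','rb'));p=np.load('wrist4.npz')['p']
roi=(185,118,320,245)
def one(lo,hi): 
    b=blobs(p,lo,hi,roi,15);return max(b,key=lambda x:x[1])[0]
px=dict(green=one((45,100,60),(80,255,255)),red=one((0,150,80),(6,255,255)),blue=one((100,120,80),(130,255,255)),yellow=one((20,120,80),(35,255,255)),orange=one((7,150,80),(18,255,255)))
W={k:ray(c,*v,72.5)[:2] for k,v in px.items()}
print({k:(np.round(px[k],1),v.round(1)) for k,v in W.items()})
C=((W['red']+W['yellow'])/2+(W['green']+W['orange'])/2)/2
a=lambda q:np.degrees(np.arctan2(*(q-C)[::-1]))
wl=[b for b in blobs(p,(0,0,170),(180,50,255),(238,140,260,200),8)];print(wl)
h=cv2.cvtColor(p,cv2.COLOR_RGB2HSV);m=cv2.inRange(h,(0,0,170),(180,60,255));m[:160]=0;m[195:]=0;m[:,:243]=0;m[:,258:]=0
ys,xs=np.nonzero(m);q=np.array([ray(c,u,v,110)[:2] for u,v in zip(xs,ys)])
u,s,vt=np.linalg.svd(q-q.mean(0));print('line axis',np.degrees(np.arctan2(vt[0,1],vt[0,0])),len(q),'centroid ang',a(q.mean(0)))
print('C',C,'green',a(W['green']),'green-orange axis',np.degrees(np.arctan2(*(W['green']-W['orange'])[::-1])))
for b in wl: print('tip?',b[0],a(ray(c,*b[0],81)[:2]))
cv2.imwrite('pics/wc4.png',cv2.resize(p[110:250,175:325],None,fx=4,fy=4)[:,:,::-1])
E
```

```text
{'green': (array([247. , 134.6]), array([623.1,  20.7])), 'red': (array([221. , 141.2]), array([593.6,  27.8])), 'blue': (array([202.8, 161. ]), array([564.3,  17.9])), 'yellow': (array([272.7, 225. ]), array([600.7, -91.5])), 'orange': (array([248.7, 231.9]), array([570.2, -85.3]))}
[((np.float64(247.9), np.float64(150.3)), 100, (np.int32(244), np.int32(145), np.int32(9), np.int32(12))), ((np.float64(249.7), np.float64(177.1)), 249, (np.int32(246), np.int32(162), np.int32(9), np.int32(31)))]
line axis -115.46559219538393 249 centroid ang 62.187370702902946
C [596.91662443 -32.06715913] green 63.56904584368133 green-orange axis 63.44973116486238
tip? (np.float64(247.9), np.float64(150.3)) 63.15284999343984
tip? (np.float64(249.7), np.float64(177.1)) 54.794470518312664
```

View pics/wc4.png

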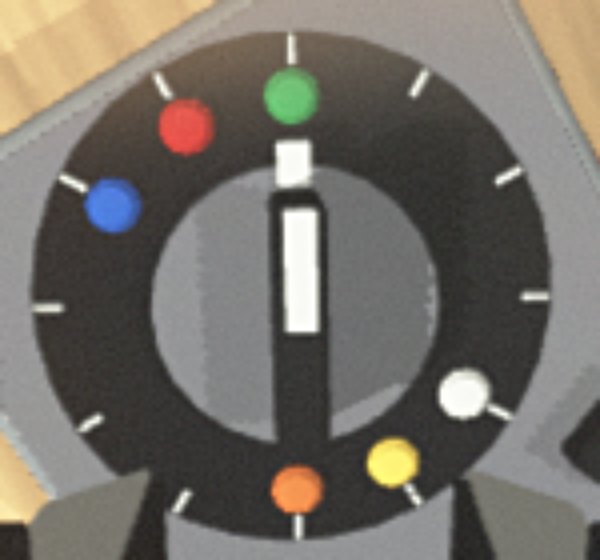

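```bash
python3 -m jog '[1,0,0,0,8.5,1,0,0,0,8.5,1,0,0,0,8.5,1,0,0,0,8.5,1,0,0,0,8.5]'; python3 -m jog '[1,0,0,0,8.5,1,0,0,0,8.5,1,0,0,0,0]'; python3 go.py 526 -200 250 3.9
```

```text
time: 7.15
tool_pos: [586.0, -32.2, 244.4]
tcp_rot: [3.12, -0.053, 0.341]
contact_force: [0.3, -1.0, 0.2]
grip_width: 10.3
time: 7.45
tool_pos: [584.7, -32.0, 240.9]
tcp_rot: [3.138, -0.051, 0.039]
contact_force: [1.2, 0.9, -0.3]
grip_width: 0.2
t 7.45 pos [584.7 -32.  240.9] rpy [179.77  -2.95   2.21] F [ 1.2  0.9 -0.3] w 0.2
tool shift [-64.6 165.6 -11.8] 178.2 turn -1.69
```

```bash
python3 -m jog '[1,-16,42,-3,-1.5,1,-16,42,-3,0,1,-16,42,-3,0,1,-16,40,-3,0,1,0,0,-1,0]'; python3 go.py 526 -200 175 3.9
```

```text
time: 7.95
tool_pos: [528.6, -205.2, 247.4]
tcp_rot: [3.137, -0.046, 0.091]
contact_force: [-0.8, 0.5, -0.3]
grip_width: 0.3
t 7.95 pos [ 528.6 -205.2  247.4] rpy [179.77  -2.65   5.23] F [-0.8  0.5 -0.3] w 0.3
tool shift [-5.4 -5.7 72.2] 72.6 turn 1.33
```

```bash
python3 -m jog '[1,-5,-5,36,0.8,1,-2,0,36,0,1,0,0,1,0]'; python3 go.py 526 -200 175 3.9;python3 - <<'E'
from h import *
p,d=capture('side');cv2.imwrite("pics/side5.png",cv2.resize(p[90:250,190:350],None,fx=3,fy=3)[:,:,::-1])
E
```

```text
time: 8.25
tool_pos: [524.3, -201.8, 172.4]
tcp_rot: [3.137, -0.048, 0.083]
contact_force: [-0.9, -0.7, -1.2]
grip_width: 0.6
t 8.25 pos [ 524.3 -201.8  172.4] rpy [179.74  -2.76   4.75] F [-0.9 -0.7 -1.2] w 0.6
tool shift [ 1.9 -1.7 -2.5] 3.6 turn 0.85
```

View pics/side5.png

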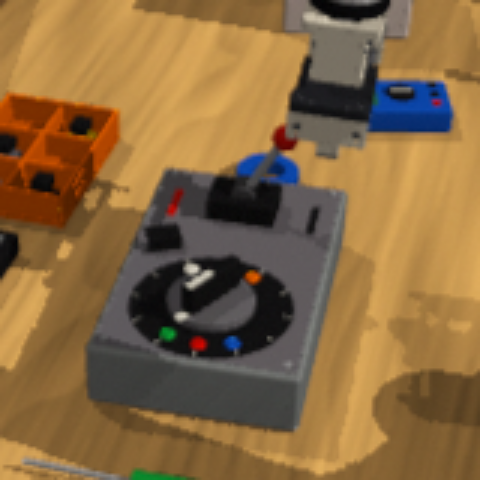

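```bash
python3 -m jog '[1,16,0,0,0,1,16,0,0,0,1,16,0,-1,0]'; python3 go.py 623 -194.5 175 3.9; python3 -m jog '[1,15,0,-1,0,1,15,0,0,0]'; python3 go.py 623 -194.5 175 3.9
```

```text
time: 8.6
tool_pos: [574.6, -197.5, 182.9]
tcp_rot: [3.133, -0.052, 0.089]
contact_force: [-1.4, -1.2, 0.8]
grip_width: 0.7
t 8.6 pos [ 574.6 -197.5  182.9] rpy [179.52  -2.99   5.07] F [-1.4 -1.2  0.8] w 0.7
tool shift [48.   1.2 10.4] 49.1 turn 1.17
time: 8.8
tool_pos: [606.9, -194.1, 189.9]
tcp_rot: [3.131, -0.055, 0.093]
contact_force: [-1.1, -0.9, -0.6]
grip_width: 0.4
t 8.8 pos [ 606.9 -194.1  189.9] rpy [179.37  -3.17   5.35] F [-1.1 -0.9 -0.6] w 0.4
tool shift [15.1  1.7 15.8] 21.9 turn 1.45
```

```bash
python3 -m jog '[1,6,0,12,0.5]'; python3 -m jog '[1,5,0,3,0.5]';python3 -m jog '[1,5,0,1,0]'
```

```text
time: 8.9
tool_pos: [616.3, -193.4, 181.6]
tcp_rot: [3.128, -0.061, 0.087]
contact_force: [-1.0, 0.0, 0.2]
grip_width: 0.7
time: 9.0
tool_pos: [620.6, -192.4, 178.0]
tcp_rot: [3.129, -0.057, 0.079]
contact_force: [-21.5, -1.5, 4.5]
grip_width: 0.2
time: 9.1
tool_pos: [621.2, -192.4, 177.2]
tcp_rot: [3.13, -0.046, 0.08]
contact_force: [-32.4, -3.7, 22.9]
grip_width: 0.8
```

```bash
python3 -m jog '[1,-15,0,0,0,1,-20,0,-5,0,1,-10,0,-35,0,1,-10,0,-40,0]'; python3 -m jog '[1,-30,20,-10,0,1,-40,20,0,0,1,-40,20,0,0,1,-40,20,0,0,1,0,0,0,0]'; python3 - <<'E'
from h import *
for n in('top','side'):
    p,d=capture(n);np.savez(n+'6.npz',p=p);cv2.imwrite(f"pics/{n}6.png",p[:,:,::-1] if n=='top' else cv2.resize(p[90:290,170:350],None,fx=3,fy=3)[:,:,::-1])
print(get_obs()['tool_pos'])
p=np.load('side6.npz')['p'];print(blobs(p,(0,150,80),(6,255,255),(240,110,300,160)))
p=np.load('top6.npz')['p'];print(blobs(p,(0,150,80),(6,255,255),(255,140,410,245)))
E
```

```text
time: 9.5
tool_pos: [557.9, -194.5, 250.6]
tcp_rot: [3.137, -0.032, 0.081]
contact_force: [0.1, -0.0, 1.1]
grip_width: 0.5
time: 10.0
tool_pos: [411.2, -289.0, 263.9]
tcp_rot: [3.127, -0.044, 0.086]
contact_force: [-0.0, 0.1, -0.1]
grip_width: 0.5
[ 414.22536912 -287.56297523  264.10737009]
[((np.float64(259.4), np.float64(132.5)), 51, (np.int32(256), np.int32(129), np.int32(8), np.int32(8))), ((np.float64(248.3), np.float64(156.1)), 19, (np.int32(246), np.int32(153), np.int32(5), np.int32(7)))]
[((np.float64(377.0), np.float64(161.2)), 198, (np.int32(357), np.int32(156), np.int32(32), np.int32(14))), ((np.float64(268.6), np.float64(194.0)), 41, (np.int32(265), np.int32(191), np.int32(8), np.int32(7)))]
```

View pics/top6.png

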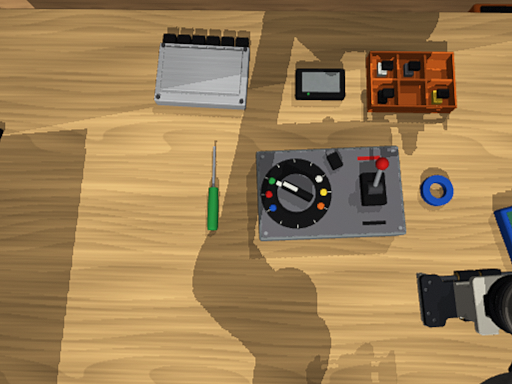

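View pics/side6.png

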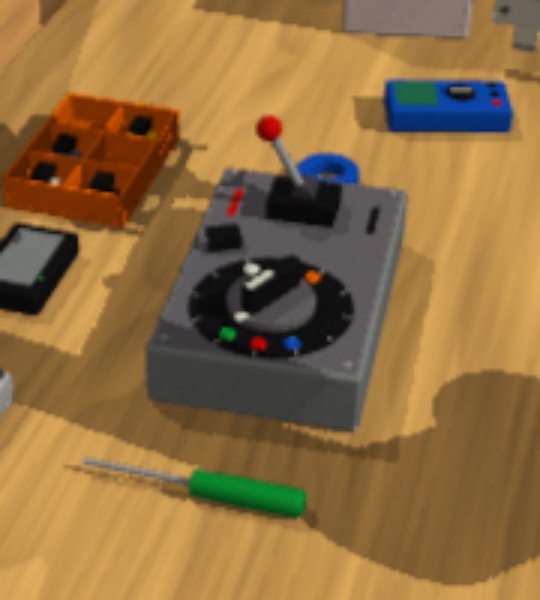

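```bash
python3 - <<'E'
from plant import *
close_job()
E
```

```text
the job is handed in; nothing more can be done
```

The job is done and handed in after about 10 s of robot time. The steps were carried out in the order you asked:

1. **Lever to OFF:** I pushed it to the near side until it met the end stop, at about 20 N.
2. **Selector to green:** I gripped the bar and turned it about 52° anticlockwise, the shorter way, then released it.
3. **Lever to ON:** I pushed it back to the far side until it met the end stop, at about 32 N, and moved the arm clear.

**Last checks:**
- **Pointer:** After release, the white tip measured 63.2° and the bar line 64.5°, against 63.5° for the green mark. A third estimate, from the line's centre about the axis, gave 62.2°; over so short a radius I trust it less.
- **Lever:** In the final pictures the ball is within about 1 pixel of its expected fully-ON position. The ball travel worked out from the two stop contacts is about 76 mm, against 76.5 mm expected.
- **Bystanders:** The plug, screwdriver and tape roll look unmoved in the before and after pictures. I compared them by eye and did not measure them.

One irregularity: the tool drifted up to about 3.7° off vertical during the moves. The rows cannot correct that tilt, and it did not affect the result.

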